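# Clamp the brush tumbler on the laundry ledge before the spin cycle

### The job

Before the washer spins, take the stain brush out of its drip stand and stand it handle down in the steel tumbler, then pump the clamp's pair of grips (squeeze, let go, squeeze again) so that the jaw pushes the tumbler up against the fixed stop and the sprung pad is pressed in about half way. Move the jaw only by its grips, never press the pad nearly all the way in (that dents the tumbler), keep the tumbler standing, and leave the peg tubs and the clear box alone. Finish while still holding both grips squeezed between the fingers, with the tumbler gripped.

Things in the scene. Friction and masses are not known exactly. Their poses are not given: they have to be found in the camera images.
- brush_head (a point): centre of the head of the green plastic stain brush, 140 mm above its foot. It starts upright, head up, in the drip stand: 165 mm long, round handle 18 mm thick, head block 26 mm wide (its y), 20 mm deep (x), 50 mm high; white bristles stand out 11 mm from the +x side, so pinch it along y. z runs up the brush. 60 g
- brush_foot (a point): centre of the lower end of the brush handle; same axes as brush_head
- stand: white plastic block 75 x 75 x 75 mm, fixed, the brush's drip stand; round hole 23 mm wide and 68 mm deep in the middle of its top; origin at the centre of its underside. It may be left or right of the clamp
- tumbler: loose stainless steel tumbler, straight-sided, 64 mm outside diameter, 58 mm inside, 100 mm high, bottom 5 mm thick, 0.16 kg; it stands open side up on the clamp's base plate, between pad and stop, some way from both; origin at the centre of its underside
- tumbler_mid (a point): centre of the tumbler, half-way up
- clamp: one-hand ratchet clamp fixed to the ledge: steel base plate 90 x 340 x 6 mm, origin under its centre; y runs along it from the grips (y = -115 mm) to the upright fixed stop (face at y = +150 mm); z up. The sliding rod lies along y 25 to 37 mm up, its end up to 60 mm behind the plate. All but the grips is lower than 66 mm
- grip_mid (a point): midway between the two grips, 90 mm above the ledge: a good height to squeeze them from above along y (axes as the clamp's). Grips: two upright black levers, 26 mm wide (x), 10 mm thick, tops 112 mm up, one either side along y, leaning out at rest. Here 52 mm over their outer faces at rest (60 mm at the tops), 30 mm fully squeezed; 3 to 15 N per finger
- grip_near: black grip lever on the side away from the tumbler (-y of the clamp); origin at its hinge, 30 mm above the ledge
- grip_far: black grip lever on the tumbler's side (+y of the clamp); origin at its hinge, 30 mm above the ledge
- jaw: sliding jaw: the steel rod with the block that carries the pad; not to be pushed directly. Axes as the clamp's; its origin lies on the clamp's y axis, so that its y in the clamp's frame is the jaw's travel towards the stop: 0 to 20 mm at the start, 112 mm at most. The free pad's face is at clamp y = 20 mm + this travel
- pad_face (a point): centre of the face of the dark rubber pad (56 mm wide, 50 mm high), 33 mm above the ledge; axes as the clamp's
- pad (a joint): how far the sprung pad is pressed back towards the jaw block, m: 0 free, 0.020 fully in; the gap seen between pad and block is 20 mm minus this. Spring 400 N/m. Wanted: about 0.010
- tub_lower: bystander: closed grey tub with white lid, 106 mm across, 70 mm high; origin at its underside. Loose; stands on the other side of the clamp from the brush stand
- tub_upper: bystander: open white peg tub, 96 mm across, 60 mm high, standing on the lower one, pegs reaching about 10 mm above its rim; origin at its underside
- box_door (a joint): angle of the swing door of a bystander, rad, 0 shut: a clear acrylic box, 160 x 220 mm and 140 mm high, fixed on the ledge beyond the clamp (0.82 to 0.86 m ahead of the robot); the door faces the robot and its knob sticks out about 40 mm. To be left alone
- squeeze (a joint): how far the grips are squeezed in, as the stroke of the ratchet they drive, m: 0 at rest (sprung open), 0.016 fully squeezed. The jaw moves on by as much, less an idle part at first (about 2 mm, up to 7); on letting go fully the grips spring back and the jaw stays. A full squeeze moves the jaw about 14 mm; use a partial squeeze for the last bit

How it is judged:
By the outcome, as a careful person would: the job done as asked, in the order asked, and still so for the second after the job is handed in, while the arm keeps its last pose, push and grip.
It also fails if it takes over 72 s, if anything falls off the work surface, if the arm or the gripper's body presses on something with over 40 N, if the wrist force passes 120 N, or if a joint passes its speed limit or range.

### The arm

A 6-joint arm with a two-finger parallel gripper is mounted at the origin on the work surface. World frame = base frame: x ahead of the robot, y to its left, z up, the work surface at z = 0. Lengths are in mm, angles in degrees, forces in N, time in s.
With the tool pointing down it reaches from about 350 to 850 mm from the base axis. Payload 8.1 kg.
Tool frame: the origin (TCP) lies at the very end of the fingers, on their centre line; the grasp point (between the pads) lies r.tcp_to_grasp behind it (r.tcp_to_grasp is the distance from the TCP to the grasp point, in mm); z points along the fingers, y is the line along which they close (so a half turn about z gives the same grasp; the last joint's range is limited). The gripper opens to 85 mm and grips with 20 to 120 N. Pads are 22 mm wide; open, the fingers measure 114 mm over their backs; the gripper's body (76 mm by 85 mm) begins 54 mm behind the grasp point. The pads swing forward as they close: fully open they stand 13 mm farther back than shut.
Start: joints at [72.055, 7.471, 85.268, -0, 87.261, -4.893], TCP at [135.478, 584.509, 231.292] pointing down, gripper open.
Joint ranges: [-169.43, 169.43], [-51.17, 129.36], [1.28, 143.12], [-76.62, 256.62], [0, 156.53], [-152.29, 152.29]. Speed limits (degrees/s): [136.94, 136.94, 159.86, 180, 180, 180].

### API

Orientations are given as [roll, pitch, yaw] about the fixed x, y, z axes, in that order (R = Rz(yaw) Ry(pitch) Rx(roll)).
In Python, from bench import r gives the robot as it stands.
- The arm moves only by the shell command python3 -m handwheel 'ROWS' [OPENING] [FORCE]. ROWS is JSON, a list of rows, each a list of 4 numbers: the shift along the tool's x, y, z in m, then the turn about the tool's z in degrees. A call has 1 to 10 rows; each row shifts and turns the commanded pose from where the row before left it, along the tool's axes as they then stand; what a row does not reach is not made up. A row lasts 1/10 s, in which the tool goes at most 50 mm and 8.59 degrees, less where a joint would pass 70% of its speed; a pose out of reach is approached as far as the arm can. A call is refused whole if a number of a shift passes 0.05 or a number of a turn 8.59, either way. A call with a gripper value outside its range is refused whole. OPENING is the finger opening in m, from 0 to 0.0854, set as the call begins (- or left out, the last holds). The fingers move at their own pace and stop on an object; FORCE is the grip in N (left out, the last holds). Time passes only in rows, so rows that do not move let the fingers close. It gives the time, the measured TCP pose, the force, the opening and the grip force at its end, in the units of the state.
- r.sense(): the state, without advancing time (a new reading comes with each control period).
- r.snapshot(name): name is "side" or "top"; returns the picture (400x640x3 uint8, red, green, blue); there is no depth.
- r.camera_params(name): a dict with "fx", "fy", "cx", "cy" (pixels), "R" (3x3) and "t" (3): a world point X has camera coordinates R X + t. Camera axes: x right, y down, z forward; pixel columns grow to the right and rows downward; lengths in mm; the calibration is good to about 2 mm. A picture is of the moment at which its call begins. camera_params takes no time and is no camera call.
- r.hand_in(): hands the job in; it is judged then, once.
The state is a dict: "time": time; "joint_pos": joint angles; "qd": joint speeds; "joint_efforts": joint torques, N m; "tool_pos": TCP position; "tcp_rot": TCP orientation; "ft_force": force on the tool from outside, world axes, zero at the start; "wrist_torque": the same for the moment, N m; "finger_gap": finger opening in mm; "grip_force": force on a finger pad.
Only numpy, scipy, OpenCV 4.12 (cv2) and the standard library are available. Lean on these libraries where they do the work, as an engineer would, in place of code of your own. Each camera call takes 0.05 s, during which the arm holds its last target. There are 200 camera calls.

## Working session

There is one attempt and no reset: what is moved stays moved. The work goes in short steps, Python scripts to look and compute and a shell command to move; the robot and the scene stay as the last step left them, time stands still between calls to the robot, and variables do not carry over. Pictures are saved under pics/ and viewed, at most 10 in all, crops included, and the job is handed in when it is done.

```bash
mkdir -p pics
python3 - <<'E'
from bench import r
import cv2,numpy as np
for n in("side","top"):
    cv2.imwrite(f"pics/{n}0.png",r.snapshot(n)[:,:,::-1]); p=r.camera_params(n); print(n,{k:np.round(v,3).tolist() for k,v in p.items()})
s=r.sense(); print(s,r.tcp_to_grasp)
E
```

```text
side {'fx': 496.216, 'fy': 496.216, 'cx': 322.955, 'cy': 204.903, 'R': [[0.97, -0.241, -0.007], [-0.134, -0.512, -0.848], [0.201, 0.824, -0.53]], 't': [-587.085, 179.429, 1350.71]}
top {'fx': 502.358, 'fy': 502.358, 'cx': 324.484, 'cy': 191.629, 'R': [[0.019, -1.0, -0.005], [-0.981, -0.018, -0.193], [0.193, 0.009, -0.981]], 't': [-8.479, 600.004, 1257.862]}
{'time': 0.1, 'joint_pos': array([ 7.20559441e+01,  7.51129850e+00,  8.53241064e+01, -2.32408474e-03,
        8.72616341e+01, -4.89398675e+00]), 'qd': array([-0.06233872, -0.05382258, -0.1411141 ,  0.03599962,  0.13571708,
       -0.04215416]), 'joint_efforts': array([ 1.70041203e-03, -5.70953608e+01, -5.01943731e+01, -2.01171160e-04,
        8.13323655e-03,  1.39509720e-05]), 'tool_pos': array([135.32775947, 584.02211459, 230.33371507]), 'tcp_rot': array([-1.79903117e+02, -5.96584191e-03,  1.66950039e+02]), 'ft_force': array([ 0.22500313, -0.67547388, -0.08908979]), 'wrist_torque': array([ 0.01556143,  0.02193818, -0.01076116]), 'grip_force': 0.0, 'finger_gap': 85.42520163981901} 18.700000000000003
```

View pics/side0.png

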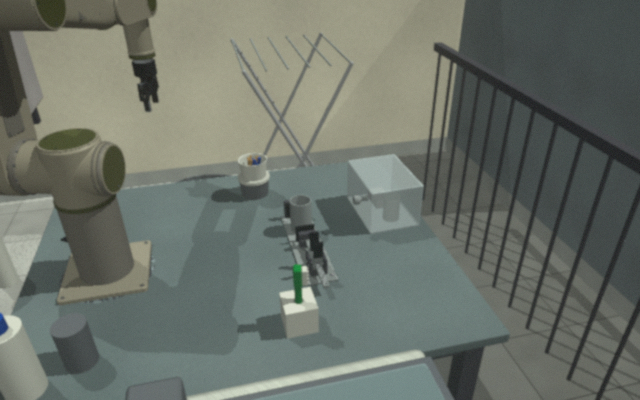

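View pics/top0.png

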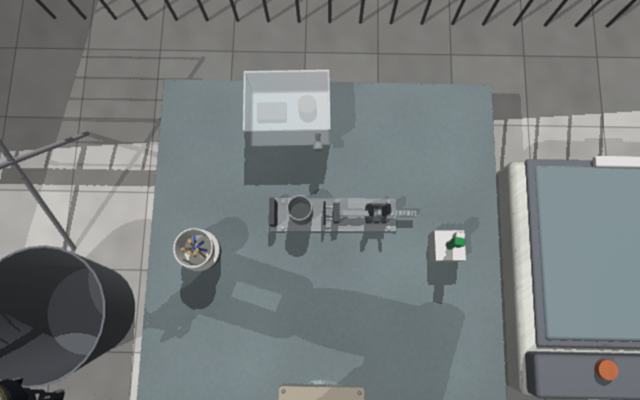

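The side view shows the stand at about (298,312), with the brush head at (297,270). The clamp runs from about (295,205) to (335,280), with the tumbler at (301,210). In the top view the clamp lies along columns 270–415 near row 213, tumbler at (300,208), grips at (378,212), brush at (456,241) and tubs at (197,249). I'll enlarge both.

Run:
```python
import cv2,numpy as np
t=cv2.imread("pics/top0.png")[180:270,260:480]; s=cv2.imread("pics/side0.png")[185:340,265:355]
t=cv2.resize(t,None,fx=3.6,fy=3.6,interpolation=cv2.INTER_CUBIC)
cv2.imwrite("pics/tc.png",t)
s=cv2.resize(s,None,fx=3.8,fy=3.8,interpolation=cv2.INTER_CUBIC); cv2.imwrite("pics/sc.png",s); print(t.shape,s.shape)
```

```text
(324, 792, 3) (589, 342, 3)
```

View pics/tc.png

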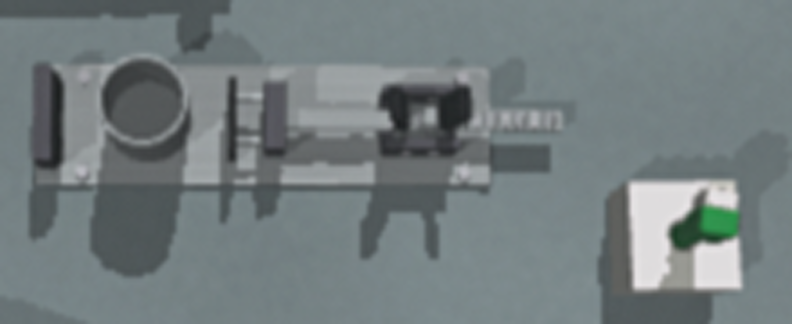

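View pics/sc.png

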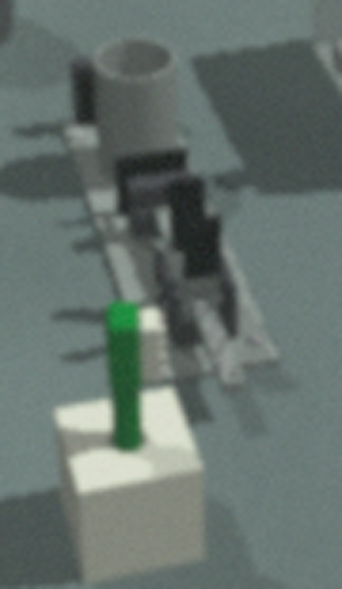

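The top crop shows the plate corners at (33,65), (489,67), (489,187) and (36,187). The tumbler rim is centred at (145,101) with radius 44, the pad face is at u≈228 and the block front at about 265. The grip tops span about 380–470 at v≈98. Stand top corners are (628,182), (738,180), (742,290) and (633,292). The brush top is centred near (719,223), with its bristles towards +x. In the side crop the brush enters the stand at (128,445), and its top is at (122,313).

```bash
cat > h.py <<'E'
from bench import r
import numpy as np
def ray(n,u,v,z):
    p=r.camera_params(n);R=np.array(p["R"]);t=np.array(p["t"])
    c=-R.T@t; d=R.T@np.array([(u-p["cx"])/p["fx"],(v-p["cy"])/p["fy"],1]); return c+d*(z-c[2])/d[2]
def tc(u,v,z): return ray("top",(u+.5)/3.6-.5+260,(v+.5)/3.6-.5+180,z)
def sc(u,v,z): return ray("side",(u+.5)/3.8-.5+265,(v+.5)/3.8-.5+185,z)
def proj(n,X):
    p=r.camera_params(n);c=np.array(p["R"])@X+np.array(p["t"]);return c[0]/c[2]*p["fx"]+p["cx"],c[1]/c[2]*p["fy"]+p["cy"]
E
python3 - <<'E'
from h import *
np.set_printoptions(precision=1,suppress=True)
for n,l,z in(("plate",[(33,65),(489,67),(489,187),(36,187)],6),("tumbler",[(145,101),(101,101),(189,101),(145,57),(145,145)],100),("padface",[(228,78),(228,160)],58),("block",[(265,83),(265,152),(287,83)],58),("grips",[(380,98),(470,98)],112),("stand",[(628,182),(738,180),(742,290),(633,292)],75),("brushtop",[(719,223),(703,207),(738,208),(738,237),(700,240)],172)):
    P=np.array([tc(u,v,z) for u,v in l]);print(n,P[:,:2].tolist() if 0 else P[:,:2].round(1).tolist(),"mean",P.mean(0))
print("brush side top",sc(122,313,172),"entry",sc(128,445,75))
print("stand side",[sc(*p,75).round(1) for p in((55,412),(175,388),(203,467),(80,492))])
print("tumbler side",sc(135,62,100),"plate side",[sc(*p,6).round(1) for p in((278,357),(160,380),(65,135))])
E
```

```text
plate [[590.8, 154.4], [595.5, -190.0], [504.6, -189.3], [498.3, 148.4]] mean [547.3 -19.1   6. ]
tumbler [[549.5, 63.5], [548.9, 94.3], [550.1, 32.6], [580.8, 64.3], [518.5, 62.6]] mean [549.6  63.5 100. ]
padface [[574.3, 6.2], [514.5, 5.0]] mean [544.4   5.6  58. ]
block [[571.1, -20.7], [520.8, -21.5], [571.4, -36.7]] mean [554.4 -26.3  58. ]
grips [[552.6, -100.1], [553.8, -162.4]] mean [ 553.2 -131.2  112. ]
stand [[501.8, -278.2], [504.7, -355.9], [427.5, -356.0], [424.7, -280.0]] mean [ 464.7 -317.5   75. ]
brushtop [[464.3, -316.2], [474.6, -306.2], [474.3, -328.9], [455.5, -328.2], [453.1, -303.6]] mean [ 464.4 -316.6  172. ]
brush side top [ 466.9 -322.3  172. ] entry [ 465.9 -327.9   75. ]
stand side [array([ 428.3, -288.1,   75. ]), array([ 504.7, -285. ,   75. ]), array([ 505.3, -357.4,   75. ]), array([ 430.8, -359.6,   75. ])]
tumbler side [552.3  63.  100. ] plate side [array([ 596.9, -194.6,    6. ]), array([ 512.5, -197.6,    6. ]), array([501.8, 116.4,   6. ])]
```

Top-view measurements agree with the known sizes: the stand spans 77 mm, tumbler diameter 62 mm, grips 62 mm across their tops and plate 340 mm long. That puts the brush at (465,-318), the tumbler at (550,63), the grips near (550,-133) and the clamp yaw at about 1°. I'll turn the tool to yaw 180 (tool x = -X, y = +Y) and travel to the brush.

```bash
python3 -m handwheel '[[0,0,0,-6.53],[0,0,0,-6.52],[-0.0285,-0.0384,0,0],[-0.0285,-0.0384,0,0],[-0.0285,-0.0384,0,0],[-0.0285,-0.0384,0,0],[-0.0285,-0.0384,0,0],[-0.0285,-0.0384,0,0],[-0.0285,-0.0384,0,0],[-0.0285,-0.0384,0,0]]' 0.0854 30
python3 -m handwheel '[[-0.0285,-0.0384,0,0],[-0.0285,-0.0384,0,0],[-0.004,-0.047,0,0],[-0.004,-0.047,0,0],[-0.004,-0.047,0,0],[-0.004,-0.047,0,0],[-0.004,-0.047,0,0],[-0.004,-0.047,0,0],[-0.004,-0.047,0,0],[-0.004,-0.047,0,0]]'
python3 -m handwheel '[[-0.004,-0.047,0,0],[-0.004,-0.047,0,0],[-0.004,-0.047,0,0],[0,0,0,0],[0,0,0,0]]'
```

```text
time: 1.1
tool_pos: [364.0, 275.5, 231.0]
tcp_rot: [-180.0, -0.0, -180.0]
ft_force: [0.4, 1.1, 0.3]
finger_gap: 85.7
grip_force: 0.0
time: 2.1
tool_pos: [452.0, -177.4, 231.1]
tcp_rot: [180.0, -0.0, 180.0]
ft_force: [0.9, 0.3, 0.9]
finger_gap: 85.2
grip_force: 0.0
time: 2.6
tool_pos: [463.8, -317.2, 230.1]
tcp_rot: [179.9, -0.1, 179.9]
ft_force: [-0.6, 0.1, 0.5]
finger_gap: 85.1
grip_force: 0.0
```

```bash
python3 -m handwheel '[[-0.001,-0.001,0.03,0],[0,0,0.03,0],[0,0,0.02,0],[0,0,0.02,0],[0,0,0,0],[0,0,0,0]]' 0.07
python3 - <<'E'
from h import *
import cv2
a=cv2.resize(r.snapshot("side")[215:345,245:355],None,fx=3.6,fy=3.6,interpolation=2)
b=cv2.resize(r.snapshot("top")[200:290,400:510],None,fx=3.6,fy=3.6,interpolation=2)
b=cv2.copyMakeBorder(b,0,a.shape[0]-b.shape[0],0,0,0)
cv2.imwrite("pics/g1.png",np.hstack([a,b])[:,:,::-1])
E
```

```text
time: 3.2
tool_pos: [465.5, -316.4, 131.6]
tcp_rot: [180.0, -0.0, -179.9]
ft_force: [0.4, 0.4, 0.3]
finger_gap: 69.9
grip_force: 0.0
```

View pics/g1.png

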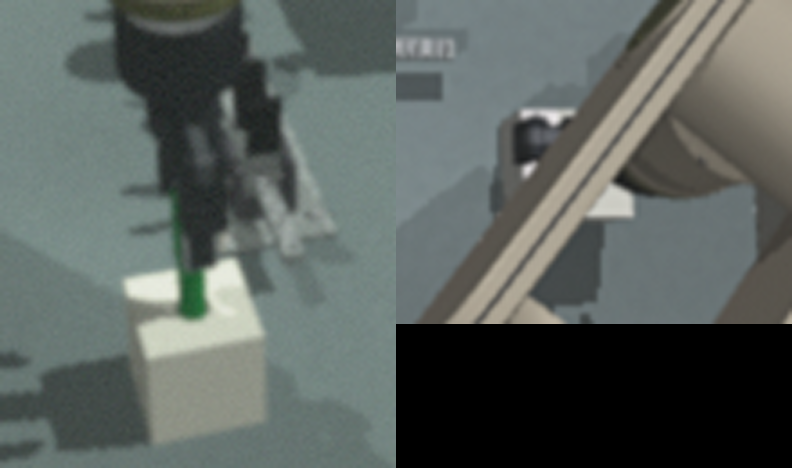

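The near finger's tip shows at crop (203,262) and the brush entry at (193,312). I'll check the x alignment numerically before closing.

Run:
```python
from h import *
f=lambda X:(np.array(proj("side",np.array(X,float)))-[245,215])*3.6+1.3
for X in([465,-352,133],[465,-360,133],[465,-318,75],[465,-322,75],[465,-318,172]):print(X,f(X).round(0))
```

```text
[465, -352, 133] [196. 269.]
[465, -360, 133] [199. 278.]
[465, -318, 75] [189. 303.]
[465, -322, 75] [190. 308.]
[465, -318, 172] [183. 185.]
```

```bash
python3 -m handwheel '[[0,0,0,0],[0,0,0,0],[0,0,0,0],[0,0,0,0],[0,0,0,0],[0,0,0,0],[0,0,0,0]]' 0.015 30
```

```text
time: 4.0
tool_pos: [465.9, -318.0, 132.1]
tcp_rot: [-179.9, 0.1, 180.0]
ft_force: [0.1, -0.8, 4.8]
finger_gap: 27.4
grip_force: 29.7
```

```bash
python3 -m handwheel '[[0,0,-0.01,0],[0,0,-0.02,0],[0,0,-0.03,0],[0,0,-0.035,0],[0,0,-0.03,0],[0,0,0,0]]'
python3 -m handwheel '[[-0.0047,0.0212,0,0],[-0.0094,0.0423,0,0],[-0.0094,0.0423,0,0],[-0.0094,0.0423,0,0],[-0.0094,0.0423,0,0],[-0.0094,0.0423,0,0],[-0.0094,0.0423,0,0],[-0.0094,0.0423,0,0],[-0.0094,0.0423,0,0],[-0.0047,0.0212,0,0]]'
python3 -m handwheel '[[0,0,0,0],[0,0,0,0],[0,0,0,0]]'
python3 - <<'E'
from h import *
import cv2
a=cv2.resize(r.snapshot("side")[110:250,250:350],None,fx=4,fy=4,interpolation=2)
b=cv2.resize(r.snapshot("top")[170:250,260:350],None,fx=4,fy=4,interpolation=2)
b=cv2.copyMakeBorder(b,0,a.shape[0]-b.shape[0],0,0,0)
cv2.imwrite("pics/g2.png",np.hstack([a,b])[:,:,::-1])
f=lambda X:(np.array(proj("side",np.array(X,float)))-[250,110])*4+1.5
for X in([550,63,131],[550,63,106],[550,63,11]):print(X,f(X).round(0))
E
```

```text
time: 4.6
tool_pos: [467.2, -318.9, 262.3]
tcp_rot: [-179.7, 0.4, -180.0]
ft_force: [0.5, -0.4, -0.0]
finger_gap: 27.3
grip_force: 29.7
time: 5.6
tool_pos: [549.6, 66.7, 255.5]
tcp_rot: [179.9, -0.1, -179.9]
ft_force: [0.8, 0.1, -0.8]
finger_gap: 27.4
grip_force: 29.8
time: 5.9
tool_pos: [549.7, 62.4, 255.9]
tcp_rot: [-180.0, -0.1, 180.0]
ft_force: [0.3, 0.3, -0.5]
finger_gap: 27.4
grip_force: 29.8
[550, 63, 131] [198. 329.]
[550, 63, 106] [199. 359.]
[550, 63, 11] [203. 466.]
```

View pics/g2.png

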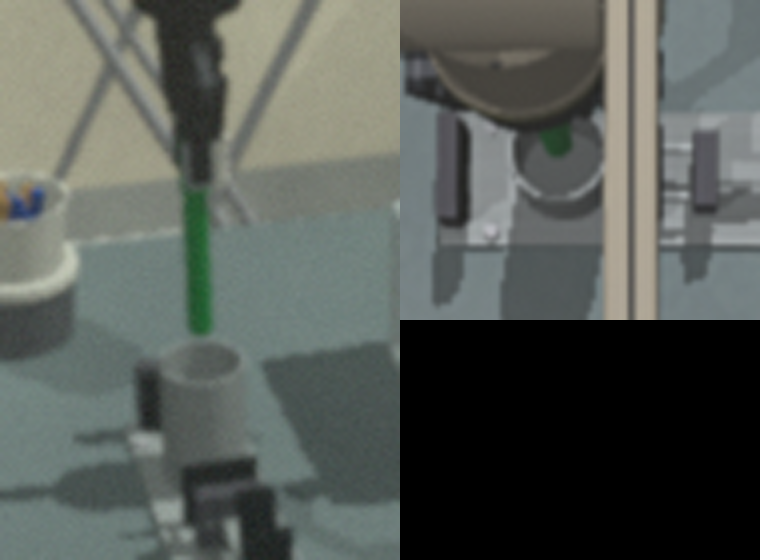

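The foot at (199,332) sits above the tumbler rim, which is centred at (203,362). They are aligned within about 2 mm, so I'll lower it.

```bash
python3 -m handwheel '[[-0.0015,0.001,0.015,0],[0,0,0.025,0],[0,0,0.025,0],[0,0,0.025,0],[0,0,0.017,0],[0,0,0.01,0],[0,0,0,0],[0,0,0,0]]'
```

```text
time: 6.8
tool_pos: [551.7, 64.1, 139.5]
tcp_rot: [180.0, 0.0, 180.0]
ft_force: [-0.3, 0.3, -1.1]
finger_gap: 27.2
grip_force: 29.5
```

```bash
python3 -m handwheel '[[0,0,0.002,0],[0,0,0.0005,0],[0,0,0,0]]'; python3 -m handwheel '[[0,0,0.001,0],[0,0,0.0005,0],[0,0,0,0]]'
```

```text
time: 7.1
tool_pos: [551.8, 64.3, 137.1]
tcp_rot: [180.0, 0.0, 180.0]
ft_force: [-0.4, -0.7, 0.0]
finger_gap: 26.8
grip_force: 29.5
time: 7.4
tool_pos: [551.8, 64.3, 135.7]
tcp_rot: [180.0, 0.0, -180.0]
ft_force: [-0.3, -0.4, 2.0]
finger_gap: 26.9
grip_force: 29.7
```

```bash
python3 -m handwheel '[[0,0,0,0],[0,0,0,0],[0,0,0,0],[0,0,-0.02,0],[0,0,-0.03,0],[0,0,-0.04,0],[0,0,-0.04,0],[0,0,0,0]]' 0.06
python3 -m handwheel '[[0,-0.04,0,0],[0,-0.045,0,0],[0,-0.045,0,0],[0,-0.045,0,0],[0,-0.023,0,0],[0,0,0,0],[0,0,0,0]]' 0.0854
python3 - <<'E'
from h import *
import cv2
a=cv2.resize(r.snapshot("side")[170:295,250:360],None,fx=4,fy=4,interpolation=2)
b=cv2.resize(r.snapshot("top")[170:250,260:350],None,fx=3.9,fy=3.9,interpolation=2)
b=cv2.copyMakeBorder(b,0,a.shape[0]-b.shape[0],0,0,0)
cv2.imwrite("pics/g3.png",np.hstack([a,b])[:,:,::-1])
E
```

```text
time: 8.2
tool_pos: [554.6, 64.4, 272.7]
tcp_rot: [180.0, 0.6, 180.0]
ft_force: [0.4, 0.8, 0.6]
finger_gap: 60.0
grip_force: 0.0
time: 8.9
tool_pos: [551.3, -133.8, 264.7]
tcp_rot: [180.0, -0.0, 179.9]
ft_force: [-0.9, 0.8, 0.2]
finger_gap: 85.1
grip_force: 0.0
```

View pics/g3.png

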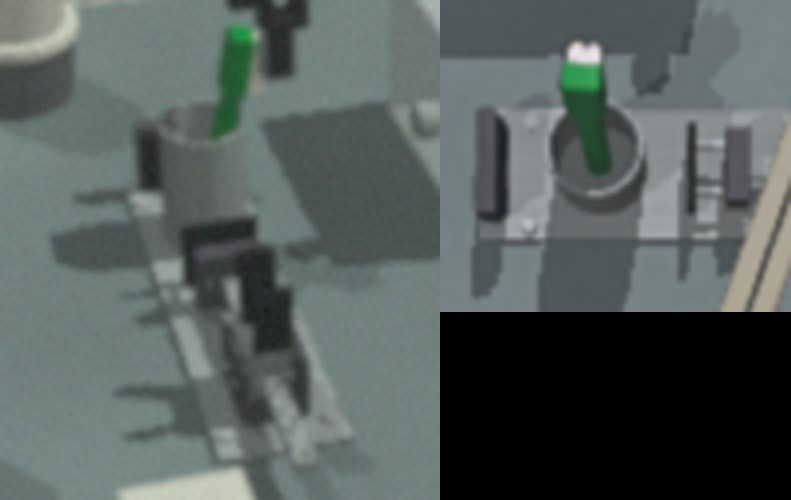

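The brush stands in the tumbler, leaning towards +X, and the tumbler is upright. The near grip's top is at crop (275,290). I'll cross-check the grip x.

```bash
python3 - <<'E'
from h import *
print(ray("side",250+274/4,170+290/4,112),ray("side",250+258/4,170+248/4,112))
print(tc(425,86,112),tc(425,116,112))
E
python3 -m handwheel '[[0.001,0.001,0.03,0],[0,0,0.04,0],[0,0,0.035,0],[0,0,0,0],[0,0,0,0]]'
```

```text
[ 552.64641533 -166.81086159  112.        ] [ 553.34908393 -118.96636322  112.        ]
[ 561.64802984 -131.26360091  112.        ] [ 540.59484011 -131.23773884  112.        ]
time: 9.5
tool_pos: [550.4, -131.6, 160.6]
tcp_rot: [180.0, -0.1, -179.9]
ft_force: [1.1, -0.2, 0.1]
finger_gap: 85.3
grip_force: 0.0
```

```bash
python3 -m handwheel '[[-0.001,0,0.03,0],[0,0,0.02,0],[0,0,0.01,0],[0,0,0,0]]'; python3 -m handwheel '[[0,0,0.015,0],[0,0,0.014,0],[0,0,0,0],[0,0,0,0]]'
```

```text
time: 9.9
tool_pos: [551.9, -132.5, 101.0]
tcp_rot: [-180.0, 0.0, -180.0]
ft_force: [-0.1, -1.2, 0.5]
finger_gap: 84.9
grip_force: 0.0
time: 10.3
tool_pos: [551.1, -132.5, 70.8]
tcp_rot: [180.0, -0.1, 180.0]
ft_force: [0.4, 0.1, 0.6]
finger_gap: 85.4
grip_force: 0.0
```

```bash
python3 -m handwheel '[[0,0,0,0],[0,0,0,0],[0,0,0,0]]' 0.056 20;  python3 -m handwheel '[[0,0,0,0],[0,0,0,0],[0,0,0,0]]' 0.048 20
```

```text
time: 10.6
tool_pos: [552.5, -134.0, 72.7]
tcp_rot: [-179.9, 0.1, 180.0]
ft_force: [-1.2, -4.1, 2.6]
finger_gap: 56.3
grip_force: 2.5
time: 10.9
tool_pos: [552.7, -135.4, 73.2]
tcp_rot: [-179.8, 0.2, 180.0]
ft_force: [-1.8, -10.2, 5.0]
finger_gap: 48.1
grip_force: 5.2
```

```bash
python3 -m handwheel '[[0,-0.003,0,0],[0,0,0,0],[0,0,0,0]]'
```

```text
time: 11.2
tool_pos: [552.4, -136.7, 72.4]
tcp_rot: [-179.9, 0.1, 180.0]
ft_force: [0.4, -5.1, 4.2]
finger_gap: 48.3
grip_force: 2.6
```

```bash
python3 -m handwheel '[[0,-0.003,0,0],[0,0,0,0],[0,0,0,0]]'; python3 -m handwheel '[[0,0,0,0],[0,0,0,0],[0,0,0,0],[0,0,0,0],[0,0,0,0]]' 0.029
```

```text
time: 11.5
tool_pos: [551.7, -137.5, 71.3]
tcp_rot: [179.9, 0.0, -180.0]
ft_force: [1.3, 5.2, 2.8]
finger_gap: 48.1
grip_force: 2.4
time: 12.0
tool_pos: [551.9, -137.1, 71.8]
tcp_rot: [179.9, 0.0, -179.9]
ft_force: [-1.3, 6.3, 8.3]
finger_gap: 29.4
grip_force: 17.3
```

Fully squeezed (gap 29.4 mm), with the centre near y=-136.5. I'll re-centre slightly and pump, saving frames on the way.

```bash
cat > snap.py <<'E'
import sys
from h import *
import cv2
n=sys.argv[1]
a=r.snapshot("side"); b=r.snapshot("top")
cv2.imwrite(f"pics/raw_s{n}.png",a[:,:,::-1]); cv2.imwrite(f"pics/raw_t{n}.png",b[:,:,::-1])
E
python3 snap.py 1
R='' ; python3 -m handwheel '[[0,0.001,0,0],[0,0,0,0],[0,0,0,0],[0,0,0,0],[0,0,0,0]]' 0.062; python3 -m handwheel '[[0,0,0,0],[0,0,0,0],[0,0,0,0],[0,0,0,0],[0,0,0,0],[0,0,0,0]]' 0.029; python3 snap.py 2
python3 -m handwheel '[[0,0,0,0],[0,0,0,0],[0,0,0,0],[0,0,0,0],[0,0,0,0]]' 0.062; python3 -m handwheel '[[0,0,0,0],[0,0,0,0],[0,0,0,0],[0,0,0,0],[0,0,0,0],[0,0,0,0]]' 0.029; python3 snap.py 3
python3 - <<'E'
import cv2,numpy as np
L=[cv2.resize(cv2.imread(f"pics/raw_t{n}.png")[190:245,262:372],None,fx=3.6,fy=3.6,interpolation=2) for n in(1,2,3)]
s=cv2.resize(cv2.imread("pics/raw_s3.png")[175:290,260:360],None,fx=3.9,fy=3.9,interpolation=2)
t=np.vstack(L); H=max(t.shape[0],s.shape[0]); pad=lambda a:cv2.copyMakeBorder(a,0,H-a.shape[0],0,0,0)
cv2.imwrite("pics/p3.png",np.hstack([pad(t),pad(s)]))
E
```

```text
time: 12.6
tool_pos: [551.5, -137.8, 71.2]
tcp_rot: [-180.0, -0.0, 180.0]
ft_force: [0.1, -0.1, -0.0]
finger_gap: 61.7
grip_force: 0.0
time: 13.2
tool_pos: [552.6, -137.1, 72.9]
tcp_rot: [180.0, 0.1, -180.0]
ft_force: [-1.2, 4.8, 9.3]
finger_gap: 29.5
grip_force: 17.2
time: 13.8
tool_pos: [551.5, -138.0, 71.3]
tcp_rot: [-180.0, 0.0, 180.0]
ft_force: [0.1, -0.1, 0.2]
finger_gap: 61.9
grip_force: 0.0
time: 14.4
tool_pos: [552.7, -137.2, 72.9]
tcp_rot: [180.0, 0.1, -180.0]
ft_force: [-2.1, 5.4, 9.8]
finger_gap: 29.1
grip_force: 17.3
```

View pics/p3.png

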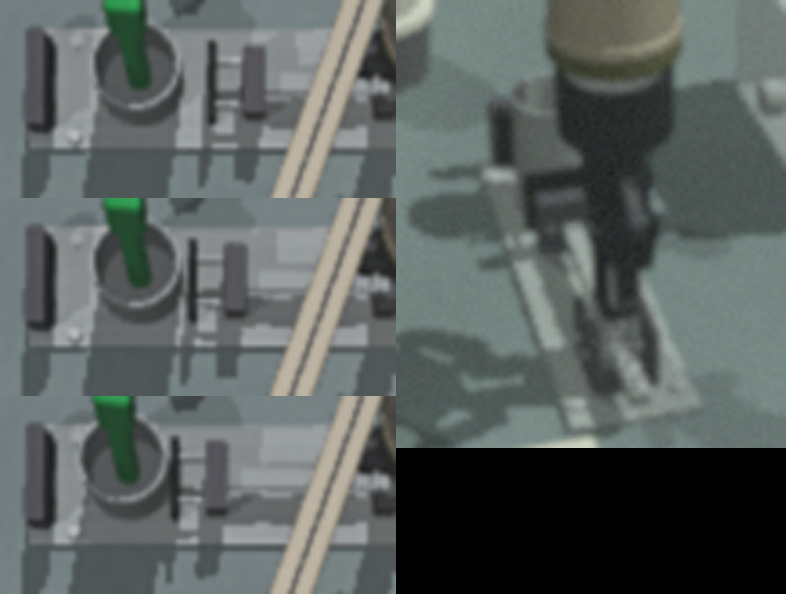

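Three stacked top crops (pumps 1–3) show the pad face at u≈207, 188 and 170, the block front at about 243, 224 and 206, and the tumbler's left rim at 96, 96 and 82. The tumbler is standing and already being pushed. The stop's face is at u≈47 at its top edge and 55 at the plate.

Run:
```python
from h import *
f=lambda u,v,z:ray("top",(u+.5)/3.6-.5+262,(v%198+.5)/3.6-.5+190,z)[1].round(1)
print("stop top65",f(47,80,65),"60",f(47,80,60),"bottom",f(55,80,6))
print("rim left/right",[ (f(a,v,106),f(b,v,106)) for a,b,v in((96,180,70),(96,180,268),(82,167,466))])
print("pad",[f(u,80,58) for u in(207,188,170)],"block",[f(u,80,58) for u in(243,224,206)])
```

```text
stop top65 130.4 60 131.0 bottom 130.8
rim left/right [(np.float64(92.1), np.float64(33.6)), (np.float64(92.1), np.float64(33.6)), (np.float64(101.9), np.float64(42.7))]
pad [np.float64(15.6), np.float64(29.3), np.float64(42.3)] block [np.float64(-10.4), np.float64(3.3), np.float64(16.3)]
```

About 25 mm remains to the stop, plus 10 mm of pad. I'll do two more full pumps (≈27 mm), then measure.

```bash
python3 -m handwheel '[[0,0,0,0],[0,0,0,0],[0,0,0,0],[0,0,0,0],[0,0,0,0]]' 0.062|grep gap; python3 -m handwheel '[[0,0,0,0],[0,0,0,0],[0,0,0,0],[0,0,0,0],[0,0,0,0],[0,0,0,0]]' 0.029; python3 snap.py 4
python3 -m handwheel '[[0,0,0,0],[0,0,0,0],[0,0,0,0],[0,0,0,0],[0,0,0,0]]' 0.062|grep gap; python3 -m handwheel '[[0,0,0,0],[0,0,0,0],[0,0,0,0],[0,0,0,0],[0,0,0,0],[0,0,0,0]]' 0.029; python3 snap.py 5
python3 - <<'E'
import cv2,numpy as np
L=[cv2.resize(cv2.imread(f"pics/raw_t{n}.png")[195:240,265:345],None,fx=9 if 0 else 4.4,fy=4.4,interpolation=2) for n in(3,4,5)]
cv2.imwrite("pics/p5.png",np.vstack(L))
for n in(1,2,3,4,5):
    g=cv2.imread(f"pics/raw_t{n}.png",0); print(n,g[211:217,262:335].mean(0).astype(int).tolist())
E
```

```text
finger_gap: 62.1
time: 15.6
tool_pos: [552.7, -137.2, 73.0]
tcp_rot: [180.0, 0.1, -180.0]
ft_force: [-1.6, 6.4, 10.4]
finger_gap: 29.3
grip_force: 17.4
finger_gap: 62.1
time: 16.8
tool_pos: [552.7, -137.1, 73.0]
tcp_rot: [180.0, 0.1, -180.0]
ft_force: [-1.8, 6.1, 10.6]
finger_gap: 29.7
grip_force: 17.8
1 [121, 121, 121, 121, 121, 121, 111, 89, 81, 81, 83, 78, 51, 35, 45, 92, 136, 142, 139, 138, 139, 138, 138, 138, 141, 149, 135, 98, 80, 85, 86, 85, 85, 86, 85, 78, 68, 63, 61, 62, 62, 69, 81, 87, 92, 100, 105, 104, 97, 70, 77, 121, 139, 139, 140, 142, 131, 87, 47, 56, 97, 120, 123, 122, 122, 122, 108, 78, 82, 87, 86, 84, 83]
2 [121, 121, 121, 121, 121, 121, 111, 89, 81, 82, 83, 78, 51, 36, 45, 92, 135, 142, 139, 138, 139, 138, 138, 138, 141, 149, 135, 99, 80, 86, 86, 85, 85, 85, 85, 78, 68, 63, 61, 62, 63, 69, 81, 88, 92, 100, 105, 104, 97, 72, 77, 105, 69, 38, 70, 124, 127, 123, 122, 123, 121, 104, 81, 83, 86, 85, 84, 85, 97, 127, 132, 134, 144]
3 [121, 121, 121, 121, 121, 121, 110, 88, 81, 81, 84, 78, 51, 35, 45, 91, 136, 142, 139, 138, 139, 140, 141, 125, 87, 79, 87, 87, 86, 85, 85, 84, 78, 70, 65, 63, 64, 67, 76, 88, 94, 97, 101, 102, 99, 80, 61, 46, 40, 55, 98, 122, 123, 124, 131, 129, 109, 91, 85, 85, 84, 83, 89, 108, 130, 132, 134, 144, 146, 146, 145, 146, 148]
4 [121, 121, 121, 120, 121, 120, 111, 89, 81, 81, 83, 78, 51, 35, 45, 91, 137, 145, 129, 90, 76, 86, 87, 86, 85, 85, 85, 79, 70, 65, 65, 66, 69, 76, 89, 101, 105, 104, 102, 93, 73, 58, 47, 39, 55, 98, 122, 124, 123, 124, 117, 88, 84, 86, 85, 84, 82, 91, 126, 134, 133, 139, 146, 147, 147, 146, 147, 148, 148, 148, 148, 147, 148]
5 [121, 121, 121, 120, 120, 121, 111, 88, 80, 81, 82, 76, 58, 74, 91, 79, 76, 87, 87, 86, 85, 85, 84, 81, 73, 68, 67, 67, 70, 78, 90, 96, 100, 99, 96, 82, 66, 57, 48, 39, 52, 96, 121, 124, 124, 118, 89, 82, 85, 85, 84, 83, 91, 121, 131, 134, 144, 146, 146, 146, 147, 147, 148, 149, 149, 149, 149, 147, 147, 148, 147, 147, 148]
```

View pics/p5.png

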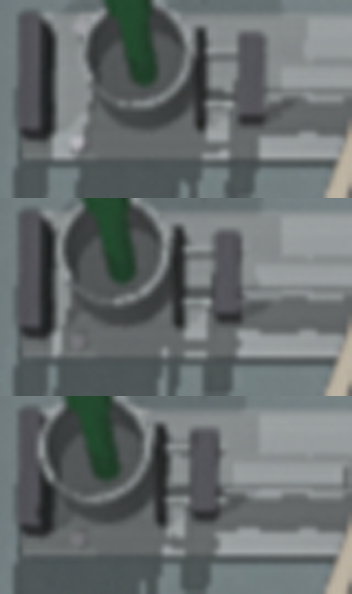

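By the profiles the pad and the tumbler moved only about 10 mm on the last pump, while the block moved 13.4 mm. So the tumbler now touches the stop and the pad is in by about 4–5 mm. I'll let go, then do a partial squeeze in steps, measuring the pad–block gap in the top view.

```bash
cat > gap.py <<'E'
import cv2,numpy as np,sys
from h import r
def meas(g,lo):
    p=g[211:217].mean(0); i=lo+int(np.argmin(p[lo:lo+11]))
    def cross(a,l,s):
        for k in range(a,a+14):
            if s*(p[k]-l)<=0 and s*(p[k+1]-l)>0: return k+(l-p[k])/(p[k+1]-p[k])
    e=cross(i,85,1); b=cross(int(e)+2,103,-1); return round(e,2),round(b,2),round((b-e)*2.6,2)
if __name__=="__main__":
    for n,lo in((1,316),(3,305),(4,301),(5,297)): print(n,meas(cv2.imread(f"pics/raw_t{n}.png",0).astype(float),lo))
    g=np.mean([cv2.cvtColor(r.snapshot("top"),cv2.COLOR_RGB2GRAY).astype(float) for _ in range(4)],0)
    print("now",meas(g,297))
E
python3 -m handwheel '[[0,0,0,0],[0,0,0,0],[0,0,0,0],[0,0,0,0],[0,0,0,0]]' 0.062|grep gap; python3 gap.py|tail -1; python3 -m handwheel '[[0,0,0,0],[0,0,0,0],[0,0,0,0],[0,0,0,0],[0,0,0,0]]' 0.0445; python3 gap.py
```

```text
finger_gap: 61.9
now (np.float64(302.73), np.float64(307.54), np.float64(12.51))
time: 18.1
tool_pos: [552.2, -137.2, 72.5]
tcp_rot: [180.0, 0.1, -180.0]
ft_force: [-3.6, 3.8, 8.3]
finger_gap: 44.5
grip_force: 9.6
1 (np.float64(321.7), np.float64(328.19), np.float64(16.88))
3 (np.float64(311.68), np.float64(318.35), np.float64(17.33))
4 (np.float64(306.69), np.float64(312.51), np.float64(15.11))
5 (np.float64(302.74), np.float64(307.52), np.float64(12.42))
now (np.float64(302.6), np.float64(305.53), np.float64(7.61))
```

The pad edge has not moved (302.6), which confirms the tumbler is against the stop. The gap is now narrow, so I'll check the block's position by its right edge too.

Run:
```python
import cv2,numpy as np
from h import r
I={n:cv2.imread(f"pics/raw_t{n}.png",0).astype(float) for n in(1,2,3,4,5)}
I["now"]=np.mean([cv2.cvtColor(r.snapshot("top"),cv2.COLOR_RGB2GRAY).astype(float) for _ in range(4)],0)
for n in(4,5,"now"): print(n,I[n][211:217,298:325].mean(0).astype(int).tolist())
# block template shift vs frame 5
x0=305;T=I[5][204:222,306:317].astype(np.float32)
for n in I:
    S=I[n][204:222,295:345].astype(np.float32);m=cv2.matchTemplate(S,T,cv2.TM_CCOEFF_NORMED)[0];k=int(m.argmax());a,b,c=m[k-1:k+2];print(n,round(295+k+(a-c)/(2*(a-2*b+c)),2),round(b,3))
```

```text
4 [105, 104, 102, 93, 73, 58, 47, 39, 55, 98, 122, 124, 123, 124, 117, 88, 84, 86, 85, 84, 82, 91, 126, 134, 133, 139, 146]
5 [66, 57, 48, 39, 52, 96, 121, 124, 124, 118, 89, 82, 85, 85, 84, 83, 91, 121, 131, 134, 144, 146, 146, 146, 147, 147, 148]
now [66, 58, 48, 40, 56, 103, 125, 119, 88, 83, 86, 85, 85, 81, 85, 119, 126, 126, 136, 146, 147, 146, 146, 147, 149, 150, 149]
1 326.85 0.905
2 321.73 0.909
3 316.59 0.887
4 311.07 0.958
5 306.0 1.0
now 304.05 0.951
```

The block moved 1.95 px and the pad stayed put. Against the free gap, the compression is about 3.6 px × 2.6 = 9.4 mm. I'll add a tiny nudge and check with a final picture.

```bash
python3 -m handwheel '[[0,0,0,0],[0,0,0,0],[0,0,0,0],[0,0,0,0],[0,0,0,0]]' 0.0438; python3 gap.py|tail -1; python3 snap.py 7
python3 - <<'E'
import cv2,numpy as np
a=cv2.resize(cv2.imread("pics/raw_s7.png")[160:290,240:360],None,fx=3.5,fy=3.5,interpolation=2);b=cv2.resize(cv2.imread("pics/raw_t7.png")[180:250,262:362],None,fx=3.6,fy=3.6,interpolation=2)
cv2.imwrite("pics/f.png",np.hstack([a,cv2.copyMakeBorder(b,0,a.shape[0]-b.shape[0],0,0,0)]))
E
```

```text
time: 19.0
tool_pos: [552.2, -137.2, 72.7]
tcp_rot: [180.0, 0.1, -180.0]
ft_force: [-2.9, 4.7, 9.9]
finger_gap: 43.8
grip_force: 9.8
now (np.float64(302.6), np.float64(305.62), np.float64(7.83))
```

View pics/f.png

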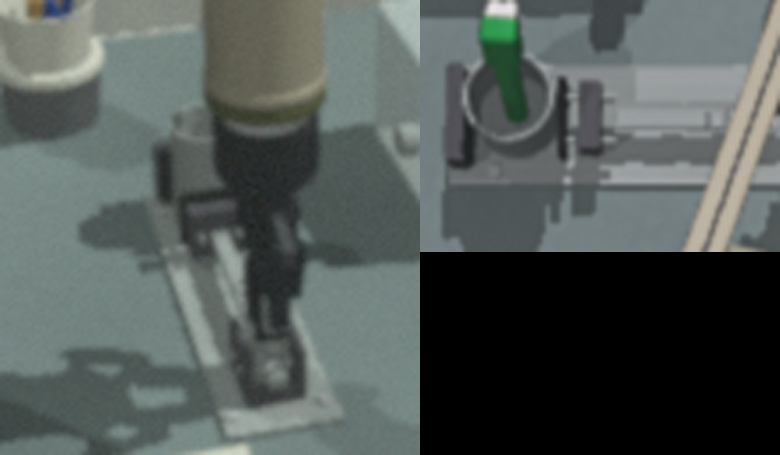

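The tumbler stands at the stop (rim centre about (510,98) in the right crop) with the brush in it. The pad–block gap is about half closed (u≈567–580), and the grips are held. I'll hand in.

```bash
python3 -c "from bench import r; print(r.hand_in())"
```

```text
the job is handed in; nothing more can be done
None
```

I handed the job in at about 19 s, and no verdict came back: the brush is handle down in the standing tumbler, leaning on its rim; the tumbler is against the stop with the pad in about 9–10 mm by the top camera; both grips are still held squeezed.

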